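# Hang the dial thermometer on the spring-keeper hook

## Robot

A 7-joint arm with a two-finger parallel gripper is mounted at the origin on the work surface. World frame = base frame: x ahead of the robot, y to its left, z up, the work surface at z = 0. Lengths are in m, angles in rad, forces in N, time in s.
With the tool pointing down it reaches from about 0.4 to 0.925 m from the base axis. Payload 5.6 kg.
Tool frame: the origin (TCP) lies midway between the tips of the shut fingers; the grasp point (between the pads) lies robot.grasp_offset behind it (robot.grasp_offset is the distance from the TCP to the grasp point, in m); y points along the fingers, z is the direction in which the jaws open and shut, and the axes are right-handed (so a half turn about y gives the same grasp; the last joint's range is limited). The gripper opens to 85 mm and grips with 20 to 120 N. Pads are 22 mm wide; open, the fingers measure 114 mm over their backs; the gripper's body (76 mm by 85 mm) begins 54 mm behind the grasp point. The pads swing forward as they close: fully open they stand 13 mm farther back than shut.
Start: joints at [1.105, 0.468, -0.012, 1.603, 0.006, 1.071, -0.056], TCP at [0.267, -0.593, 0.2] pointing down, gripper open.
Joint ranges: [-2.53, 2.53], [-0.31, 2.02], [-1.57, 1.55], [0.28, 2.44], [-1.29, 4.43], [0.15, 1.84], [-2.92, 2.92]. Speed limits (rad/s): [2.57, 2.57, 3.14, 3.14, 3.14, 3.14, 3.14].

## Interface

Orientations are given as a rotation vector (axis times angle).
In Python, from bench import robot gives the robot as it stands.
- The arm moves only by the tool apply_moves, never from a script. Its arguments are lists of equal length, an entry for each row: "travel": the shift along the tool's x, y, z in mm, a list of three; "rot": the turn, a rotation vector about the tool's x, y, z in degrees, a list of three; "hand": the closure in counts, from 0 (fully open) to 255 (shut). In form: {"travel": [[tx, ty, tz], ...], "rot": [[ax, ay, az], ...], "hand": [hand, ...]}. A call has 1 to 5 rows; each row is the pose to reach, as a shift and turn from the pose commanded when the call began, along the tool's axes at that moment; what a row does not reach only later rows make up. A row lasts 1/12 s, in which the tool goes at most 41.7 mm and 7.16 degrees, less where a joint would pass 70% of its speed; a pose out of reach is approached as far as the arm can. A call with a gripper value outside its range is refused whole. The fingers move at their own pace and stop on an object; "grip_force" is the grip in N (left out, the last holds). Time passes only in rows, so rows that repeat a pose let the fingers close. It gives the time, the measured TCP pose, the force and the opening at its end, in the units of the state.
- robot.sense(): the state, without advancing time (a new reading comes with each control period).
- robot.read_camera(name): name is "side" or "top"; returns the picture (400x640x3 uint8, red, green, blue); there is no depth.
- robot.get_calibration(name): a dict with "fx", "fy", "cx", "cy" (pixels), "world_from_camera" (4x4, takes a point from camera to world coordinates). Camera axes: x right, y down, z forward; pixel columns grow to the right and rows downward; lengths in m; the calibration is good to about 2 mm. A picture is of the moment at which its call begins. get_calibration takes no time and is no camera call.
- robot.sign_off(): hands the job in, once; it reports no verdict.
The state is a dict: "time": time; "joints": joint angles; "qvel": joint speeds; "joint_torque": joint torques, N m; "eef_pos": TCP position; "tcp_rot": TCP orientation; "force": force on the tool from outside, world axes, zero at the start; "wrist_torque": the same for the moment, N m; "finger_gap": opening from 0.0 (shut) to 1.0 (fully open).
Only numpy, scipy, OpenCV 4.12 (cv2) and the standard library are available. Lean on these libraries where they do the work, as an engineer would, in place of code of your own. Each camera call takes 0.05 s, during which the arm holds its last target. There are 200 camera calls.

## Task

Hang the dial thermometer that stands on the prep table on the empty spring-keeper hook on the front of the topping cooler, its dial facing out from the cooler towards the robot; turn or regrasp it first if needed. Bring its wire bail over the hook's tip, push it down past the spring keeper and press it firmly onto the floor of the hook, with 10 to 18 N and never over 20 N, then let go so that it hangs still and straight. Leave everything else on the table where it is.

Things in the scene. Friction and masses are not known exactly. Their poses are not given: they have to be found in the camera images.
- thermometer: Dial thermometer, 170-270 g: square steel case 60 mm wide (y), 26 deep (x), 58 high (z), standing on its flat underside. Origin: centre of the underside. The round graduated dial (53 mm, 4 mm proud) is on its -x face; its +x back is plain. A rigid 5 mm wire bail stands on top at x = 0. Grip it across the 60 mm width, high on its flat sides (free from 0 to 58 mm up); the bail's top is at 90 mm.
- bail (a point): Middle of the bail's straight level bar, which runs along the thermometer's y (centre of the 5 mm wire), 87.5 mm above the underside, x = y = 0. Its legs stand at y = -19 and +19 mm; clear opening under the bar: 27 mm high down to the case, 33 mm wide. Axes as the thermometer's.
- dial (a point): Middle of the dial, 29 mm above the underside and 16 mm in front (-x) of the thermometer's middle. Axes as the thermometer's.
- hook_plate: Slotted wall plate, 36 x 40 mm, of the empty hook. Origin: 50 mm in front of the cooler's face, on the floor of the hook's throat IF the hook sat mid-slot; 206 mm above the table. +x into the cooler, -x outward, z up. The hook is screwed fast anywhere in the slot: it truly sits up to 4 mm higher or lower than this origin; that is not measured and must be felt (or seen).
- cooler_face (a point): Point on the cooler's upright front face (a steel box 1.16 m long, its top 4 mm above the hook_plate origin) straight behind that origin; axes as hook_plate. Pan lids on the cooler begin 85 mm behind the face and stand up to 30 mm above its top. A plain hook with a ladle is at the cooler's left (+y) end: not this one.
- hook_mid (a point): Same point as hook_plate's origin. Hook shape, from its own true throat floor (x, z in mm): arm 12 wide, 4 thick, from the plate to x = -9.5; at its end an upturned tip, x -9.5 to -4.5, rounded top at z = 8; throat x -4.5 to 4, hard floor z = 0; behind it a saddle 4 high and the spring keeper. A bar fully home has its centre at z = 2.5.
- keeper (a joint): Travel (m) of the hook's spring keeper, a bent leaf: 0 closed, grows as it is pressed back to the cooler. Its crest (x = -0.5, z = 6.5 mm from the true throat floor) leaves 4 mm to the tip; above it the face slopes back 22 deg from upright, to z = 15 (leave room for it under the hand). Pushing the 5 mm bar past takes 2-14 N, least with the bar near x = -1.5; below z = 3.5 it closes over the bar.
- shaker: Aluminium flour shaker, 68 mm across, 105 mm high, standing. Origin: centre of the underside. A bystander: leave it alone.
- squeeze_bottle: White squeeze bottle with a pointed grey nozzle, 60 mm across, 170 mm high, standing. Origin: centre of the underside. A bystander: leave it alone.
- tomato_can: Can, 86 mm across, 110 mm high, standing. Origin: centre of the underside. A bystander: leave it alone.
- mixing_bowl: Steel bowl, 170 mm across, 70 mm high. Origin: centre of the underside. A bystander: leave it alone.
- pizza_cutter: Pizza wheel lying flat, 205 mm long along its x, black handle to -x. Origin: centre of the underside. A bystander: leave it alone.
- dough_scraper: Dough scraper lying flat, steel blade 100 x 130 mm with a wooden grip along its +x edge, 19 mm high. Origin: centre of the underside. A bystander: leave it alone.
There are look-alikes about, which are no part of the job. What is shaped like the thermometer but orange or red is not meant.

How it is judged:
On the way, in this order (a step that is already met when the one before it is completed fails the run):
1. the thermometer is lifted clear of the table (height (world z) of thermometer above 0.05 m), for 0.1 s.
2. the bail's bar, dial outward, is past the keeper, which has closed over it, and is pressed onto the floor of the hook with more than 8 N (value of joint keeper below 0.0005 m and x of bail in the frame of hook_plate between -0.0027 and 0.0022 m and z of bail in the frame of hook_plate between -0.004 and 0.0085 m and x of dial in the frame of hook_plate below -0.008 m and contact force between hook_plate and thermometer above 8 N), for 0.1 s.
At the end, for the whole second after the job is handed in: The bar lies in the hook's throat under the closed keeper (joint under 0.5 mm; bar centre within 4 mm in x and 16 mm in y, -4 to 8.5 mm above the plate's origin), the dial faces away from the cooler, and the thermometer hangs still and straight (0.2 rad) (x of bail in the frame of hook_plate between -0.004 and 0.004 m and y of bail in the frame of hook_plate between -0.016 and 0.016 m and z of bail in the frame of hook_plate between -0.004 and 0.0085 m and value of joint keeper below 0.0005 m and x of dial in the frame of hook_plate below -0.008 m and angle between the y axis of thermometer and the y axis of hook_plate, either way round below 0.2 rad and angle between thermometer's own z axis and vertical below 0.2 rad and linear speed of thermometer below 0.02 m/s and angular speed of thermometer below 0.25 rad/s); the robot touches nothing.
It fails at once if the hook is strained: more than 22 N on it (contact force between hook_plate and anything else above 22 N).
It fails at once if a bystander is moved more than 30 mm (distance of any of shaker, squeeze_bottle, tomato_can, mixing_bowl, pizza_cutter, dough_scraper from where it was at the start of the episode above 0.03 m).
It fails at once if a bystander is tipped (angle between any of shaker, squeeze_bottle, tomato_can, mixing_bowl, pizza_cutter, dough_scraper's own z axis and vertical above 0.4 rad).
It also fails if it takes over 69 s, if anything falls off the work surface, if the arm or the gripper's body presses on something with over 40 N, if the wrist force passes 120 N, or if a joint passes its speed limit or range.

## Working session

There is one attempt and no reset: what is moved stays moved. The work goes in short steps, Python scripts to look and compute and a tool call to move; the robot and the scene stay as the last step left them, time stands still between calls to the robot, and variables do not carry over. Pictures are saved under pics/ and viewed, about 8 in all and at most 12, crops included, and the job is handed in when it is done.

Besides the shell and the picture viewer there is one more tool, called after "Request:" as name(argument=value, ...) on one line, values as JSON. apply_moves: Moves the arm, as the interface text tells. Its arguments: {"type":"object","properties":{"travel":{"type":"array"},"rot":{"type":"array"},"hand":{"type":"array"},"grip_force":{"type":"number"}},"required":["travel","rot","hand"]}

```bash
ls; mkdir -p pics
python3 - <<'E'
from bench import robot
import cv2, numpy as np
print(robot.sense(), robot.grasp_offset)
for n in ("side","top"):
    im=robot.read_camera(n); cv2.imwrite(f"pics/{n}0.png",im[...,::-1])
    print(n,robot.get_calibration(n))
E
```

```text
pics
{'time': 0.0, 'joints': array([ 1.10501855,  0.46838357, -0.01161167,  1.60364488,  0.00600624,
        1.07141491, -0.05629242]), 'qvel': array([-0.00089328,  0.00059438, -0.00022701,  0.00020116, -0.00123195,
       -0.00075335,  0.00161034]), 'joint_torque': array([ 6.51312757e-05, -5.32386553e+01,  2.17949232e-02, -2.51302850e+01,
        1.15107009e-02,  7.68481346e-03, -2.89513629e-06]), 'eef_pos': array([ 0.26636978, -0.59222311,  0.19942545]), 'tcp_rot': array([-0.42714796,  1.99008668, -1.98653895]), 'force': array([-0.03446482, -0.59365646, -0.24004314]), 'wrist_torque': array([ 0.02096705,  0.03417751, -0.00547235]), 'finger_gap': 0.9918997703726272} 0.0187
side {'fx': 416.8863357787752, 'fy': 416.8863357787752, 'cx': 319.6456934962801, 'cy': 202.34142763146502, 'world_from_camera': array([[-0.90237892, -0.24760358,  0.35271058,  0.08379302],
       [-0.43048837,  0.55553   , -0.71138329,  0.79995688],
       [-0.01980026, -0.79377508, -0.60788903,  0.84796381],
       [ 0.        ,  0.        ,  0.        ,  1.        ]])}
top {'fx': 458.57632435467355, 'fy': 458.57632435467355, 'cx': 319.13738617595055, 'cy': 200.15744096519543, 'world_from_camera': array([[ 1.06655527e-03, -9.97720435e-01,  6.74744105e-02,
         3.87986909e-01],
       [-9.99933392e-01, -1.83949572e-03, -1.13942195e-02,
         1.78999014e-02],
       [ 1.14923645e-02, -6.74577636e-02, -9.97655941e-01,
         1.33862405e+00],
       [ 0.00000000e+00,  0.00000000e+00,  0.00000000e+00,
         1.00000000e+00]])}
```

View pics/side0.png

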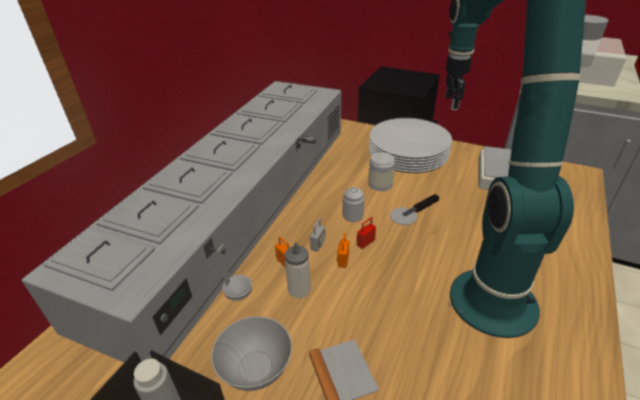

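View pics/top0.png

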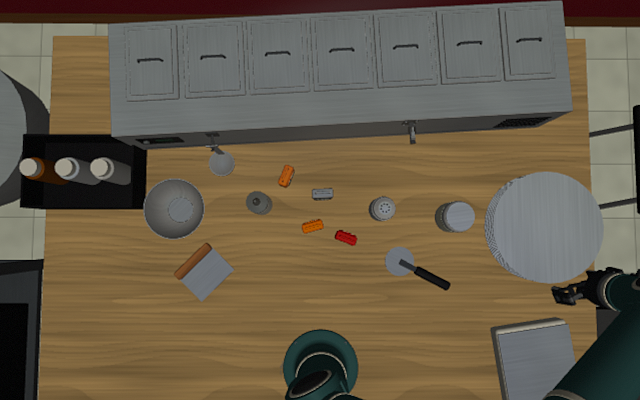

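Side view: candidates are the steel one at (317,236), orange at (282,250) and (343,250), and red at (367,233). In the top view they are at (322,194), (286,176), (312,226) and (346,237). I choose the steel one. The empty hook is at top (411,132) and side (306,140), and the ladle hook at top (213,145) is not the target. Next is one close crop to check.

Run:
```python
import cv2, numpy as np
s=cv2.imread("pics/side0.png");t=cv2.imread("pics/top0.png")
def c(im,x,y,w,h,k):return cv2.resize(im[y:y+h,x:x+w],None,fx=k,fy=k,interpolation=cv2.INTER_CUBIC)
a=np.hstack([c(s,292,210,50,50,8)[:400,:400],c(t,297,169,50,50,8)])
b=np.hstack([c(s,281,115,50,25,8),c(t,386,117,50,25,8)])
cv2.imwrite("pics/crop1.png",np.vstack([a,b])[:600])
```

```text
(no output)
```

View pics/crop1.png

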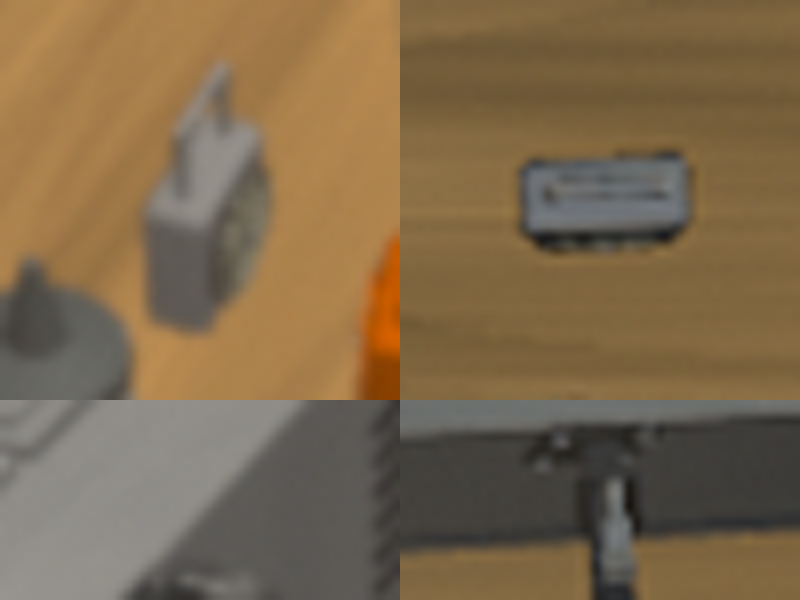

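```bash
cat > h.py <<'E'
import numpy as np, cv2
from bench import robot
def ray(n,u,v):
    c=robot.get_calibration(n);T=c["world_from_camera"]
    return T[:3,3],T[:3,:3]@np.array([(u-c["cx"])/c["fx"],(v-c["cy"])/c["fy"],1.])
def onz(n,u,v,z):
    o,d=ray(n,u,v);return o+d*(z-o[2])/d[2]
def proj(n,p):
    c=robot.get_calibration(n);T=c["world_from_camera"]
    q=T[:3,:3].T@(np.asarray(p)-T[:3,3]);return c["cx"]+c["fx"]*q[0]/q[2],c["cy"]+c["fy"]*q[1]/q[2]
E
python3 - <<'E'
from h import *
s=cv2.imread("pics/side0.png");t=cv2.imread("pics/top0.png")
def c(im,x,y,w,h,k):return cv2.resize(im[y:y+h,x:x+w],None,fx=k,fy=k,interpolation=cv2.INTER_CUBIC)
cv2.imwrite("pics/crop2.png",np.hstack([c(s,285,120,40,40,10),c(t,392,112,40,40,10)]))
# cooler front top edge in top: strongest dark-going row step per column
g=cv2.GaussianBlur(cv2.cvtColor(t,cv2.COLOR_BGR2GRAY),(3,3),0).astype(float)
P=[]
for u in range(230,480):
    if 395<u<430: continue
    col=g[100:145,u];d=col[2:]-col[:-2];i=np.argmin(d[:])
    j=np.clip(i,1,len(d)-2);den=d[j-1]-2*d[j]+d[j+1];P.append((u,101+j+(0.5*(d[j-1]-d[j+1])/den if den else 0)))
P=np.array(P);
W=np.array([onz("top",u,v,.21)[:2] for u,v in P])
k=np.polyfit(W[:,1],W[:,0],1)
for _ in range(4):
    r=np.abs(W[:,0]-np.polyval(k,W[:,1]));m=r<.003;k=np.polyfit(W[m,1],W[m,0],1)
print("edge x=",k,m.sum(),len(m))
for n,q in dict(tl=(312.6,189.6),tr=(332.4,188.6),br=(333.2,197.1),bl=(312.6,198.4)).items(): print(n,onz("top",*q,.058))
print("bail L",onz("top",315.1,193,.0875),"R",onz("top",330.1,192.5,.0875))
E
```

```text
edge x= [-0.06018248  0.65365755] 216 216
tl [0.50422633 0.0216315  0.058     ]
tr [ 0.50715916 -0.03389394  0.058     ]
br [ 0.48325666 -0.0361148   0.058     ]
bl [0.47949662 0.02158134 0.058     ]
bail L [0.49222053 0.01468402 0.0875    ] R [ 0.49367751 -0.0263902   0.0875    ]
```

View pics/crop2.png

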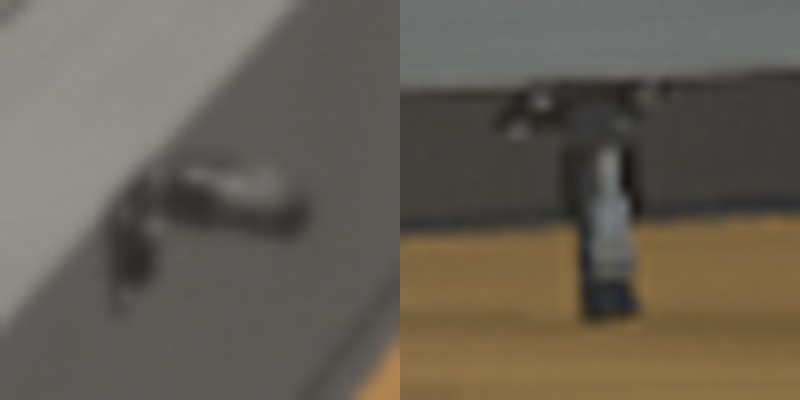

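Steel thermometer confirmed: grey, bail on top, dial already facing -x (the robot). Hook crop: tip end at top px (413,143.5), side px about (315,141.5). Next I work out the hook pose and the first moves.

```bash
cat >> h.py <<'E'
from scipy.spatial.transform import Rotation as Rn
def go(p,yaw,cmd=None):
    """travel/rot in tool axes from measured (or given) pose to TCP p, tool y down, tool z = +-(-sin,cos)(yaw)"""
    s=robot.sense();R=Rn.from_rotvec(s["tcp_rot"]).as_matrix();e=s["eef_pos"]
    best=None
    for sg in (1,-1):
        z=sg*np.array([-np.sin(yaw),np.cos(yaw),0]);y=np.array([0,0,-1.]);x=np.cross(y,z)
        r=Rn.from_matrix(R.T@np.column_stack([x,y,z])).as_rotvec(degrees=True)
        if best is None or np.linalg.norm(r)<np.linalg.norm(best): best=r
    print("t",round(s["time"],2),"tcp",e.round(4),"F",s["force"].round(2),"gap",round(s["finger_gap"],3),"q7",s["joints"][6].round(2))
    print("travel",((R.T@(np.array(p)-e))*1000).round(1),"rot",best.round(2)); print("R",R.round(3).tolist())
E
python3 - <<'E'
from h import *
for z in (.202,.206,.214): print(onz("top",413,143.5,z))
psi=.0602;Y=np.array([-np.sin(psi),np.cos(psi),0]);X=np.array([np.cos(psi),np.sin(psi),0])
y0=onz("top",413,143.5,.202)[1]
f=np.array([.65366-.0602*y0,y0,.206]);print("face",f)
tip=onz("top",413,143.5,.202);print("tip dist in front",(f-tip)@X)
o=tip+X*.0095;o[2]=.206;print("hook origin from tip",o,"from face",f-.05*X)
for dz in (-4,0,4):
    print(dz,"tip-top side",proj("side",f-.057*X+[0,0,.008+dz/1000]),"end bottom",proj("side",f-.0595*X+[0,0,-.004+dz/1000]),"top",proj("top",f-.0595*X+[0,0,-.004+dz/1000]))
go([.493,-.006,.30],.055)
E
```

```text
[ 0.60790439 -0.23066342  0.202     ]
[ 0.60713046 -0.22978868  0.206     ]
[ 0.6055826  -0.22803919  0.214     ]
face [ 0.66754594 -0.23066342  0.206     ]
tip dist in front 0.05953350557715002
hook origin from tip [ 0.61738718 -0.23009186  0.206     ] from face [ 0.61763651 -0.2336716   0.206     ]
-4 tip-top side (np.float64(314.0269885964224), np.float64(139.13642269245747)) end bottom (np.float64(314.864112244374), np.float64(142.63697943676124)) top (np.float64(414.07342677561627), np.float64(143.70944011155723))
0 tip-top side (np.float64(313.9912680915589), np.float64(138.0059300753186)) end bottom (np.float64(314.8301189947964), np.float64(141.5185814488941)) top (np.float64(414.4206861087505), np.float64(143.40640598785438))
4 tip-top side (np.float64(313.9554144102974), np.float64(136.87122265395942)) end bottom (np.float64(314.7959996390198), np.float64(140.39603449259863)) top (np.float64(414.7703603309763), np.float64(143.10126452323976))
t 0.1 tcp [ 0.2664 -0.5923  0.1995] F [ 0.07  1.34 -0.06] gap 0.999 q7 -0.06
travel [-447.1  -99.8 -441.9] rot [9.000e-02 2.107e+01 2.000e-02]
R [[-0.912, -0.001, 0.41], [-0.41, 0.001, -0.912], [0.0, -1.0, -0.002]]
```

Request:
apply_moves(travel=[[0, -40, 0], [0, -80, 0], [0, -100, 0], [-29, -100, -29], [-58, -100, -58]], rot=[[0, 0, 0], [0, 0, 0], [0, 0, 0], [0, 0, 0], [0, 0, 0]], hand=[0, 0, 0, 0, 0], grip_force=80)

```text
time: 0.52
eef_pos: [0.2947, -0.5174, 0.3013]
tcp_rot: [-0.422, 1.988, -1.994]
force: [0.9, 0.9, -0.7]
finger_gap: 0.999
```

Request:
apply_moves(travel=[[-29, 0, -29], [-58, 0, -58], [-87, 0, -87], [-116, 0, -116], [-145, 0, -145]], rot=[[0, 0, 0], [0, 0, 0], [0, 0, 0], [0, 0, 0], [0, 0, 0]], hand=[0, 0, 0, 0, 0])

```text
time: 0.93
eef_pos: [0.3686, -0.3223, 0.3002]
tcp_rot: [-0.427, 1.988, -1.988]
force: [0.7, -0.6, -0.0]
finger_gap: 0.998
```

Request:
apply_moves(travel=[[-29, 0, -29], [-58, 0, -58], [-87, 0, -87], [-116, 0, -116], [-145, 0, -145]], rot=[[0, 0, 0], [0, 0, 0], [0, 0, 0], [0, 0, 0], [0, 0, 0]], hand=[0, 0, 0, 0, 0])

```text
time: 1.35
eef_pos: [0.4413, -0.1307, 0.3004]
tcp_rot: [-0.427, 1.988, -1.989]
force: [1.2, 0.2, 0.3]
finger_gap: 1.0
```

Request:
apply_moves(travel=[[-29, 0, -29], [-58, 0, -56], [-80, 0, -78], [-99, 0, -94], [-99, 0, -94]], rot=[[0, 7, 0], [0, 14, 0], [0, 21, 0], [0, 21, 0], [0, 21, 0]], hand=[0, 0, 0, 0, 0])

```text
time: 1.77
eef_pos: [0.4942, 0.0008, 0.3003]
tcp_rot: [-0.068, 2.192, -2.185]
force: [-0.2, 1.1, -1.1]
finger_gap: 1.0
```

```bash
python3 -c "
from h import *
go([.493,-.006,.032],.055)"
```

```text
t 1.77 tcp [0.4942 0.0008 0.3003] F [-0.19  1.05 -1.07] gap 1.0 q7 -1.64
travel [  2.  268.3   7.7] rot [ 0.2   0.49 -0.06]
R [[-0.998, 0.001, 0.064], [-0.064, 0.004, -0.998], [-0.001, -1.0, -0.003]]
```

Request:
apply_moves(travel=[[0, 40, 0], [0, 80, 0], [0, 120, 0], [0, 150, 0], [0, 150, 0]], rot=[[0, 0, 0], [0, 0, 0], [0, 0, 0], [0, 0, 0], [0, 0, 0]], hand=[0, 0, 0, 0, 0])

```text
time: 2.18
eef_pos: [0.488, -0.0067, 0.1446]
tcp_rot: [-0.076, 2.2, -2.197]
force: [-1.0, -0.3, 0.4]
finger_gap: 0.999
```

```bash
python3 -c "
from h import *
t=robot.read_camera('top');s=robot.read_camera('side')
go([.493,-.006,.032],.055)
c=lambda im,x,y:cv2.resize(im[y:y+80,x:x+80,::-1],None,fx=5,fy=5,interpolation=cv2.INTER_CUBIC)
cv2.imwrite('pics/pre.png',np.hstack([c(s,277,190),c(t,282,154)]))"
```

```text
t 2.28 tcp [ 0.4926 -0.0063  0.1502] F [-0.28 -0.36  0.89] gap 0.997 q7 -1.73
travel [ -0.7 118.2  -0.2] rot [0.03 0.09 0.12]
R [[-0.998, -0.002, 0.057], [-0.057, 0.0, -0.998], [0.002, -1.0, -0.001]]
```

View pics/pre.png

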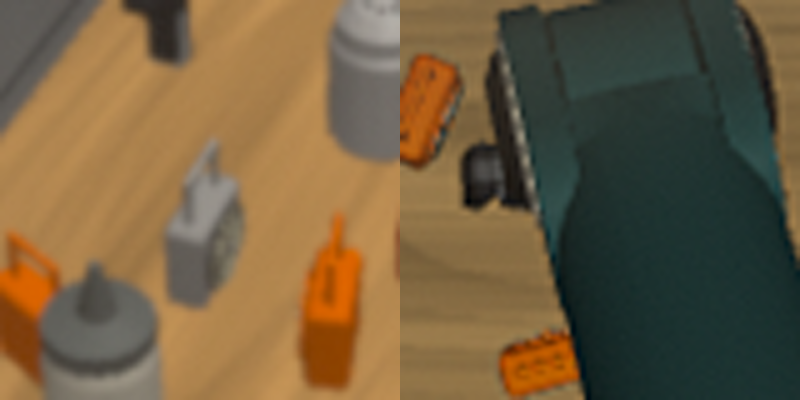

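The side crop shows the steel thermometer at about (317,235) with a finger at (309,196) above it, and the neighbours are clear. I descend and grip.

Request:
apply_moves(travel=[[0, 30, 0], [0, 60, 0], [0, 90, 0], [0, 110, 0], [-1, 118, 0]], rot=[[0, 0, 0], [0, 0, 0], [0, 0, 0], [0, 0, 0], [0, 0, 0]], hand=[0, 0, 0, 0, 0])

```text
time: 2.7
eef_pos: [0.4945, -0.0066, 0.0322]
tcp_rot: [-0.061, 2.193, -2.194]
force: [0.2, -0.2, 0.8]
finger_gap: 0.999
```

Request:
apply_moves(travel=[[0, 0, 0], [0, 0, 0], [0, 0, 0], [0, 0, 0], [0, 0, 0]], rot=[[0, 0, 0], [0, 0, 0], [0, 0, 0], [0, 0, 0], [0, 0, 0]], hand=[0, 40, 100, 150, 150], grip_force=60)

```text
time: 3.12
eef_pos: [0.4955, -0.0059, 0.0341]
tcp_rot: [-0.058, 2.191, -2.191]
force: [-0.7, -0.2, 9.4]
finger_gap: 0.476
```

Request:
apply_moves(travel=[[0, 0, 0], [0, 0, 0], [0, 0, 0], [0, 0, 0], [0, 0, 0]], rot=[[0, 0, 0], [0, 0, 0], [0, 0, 0], [0, 0, 0], [0, 0, 0]], hand=[200, 200, 200, 200, 200], grip_force=90)

```text
time: 3.53
eef_pos: [0.4957, -0.006, 0.0343]
tcp_rot: [-0.058, 2.191, -2.191]
force: [-0.6, 0.6, 8.8]
finger_gap: 0.467
```

```bash
python3 -c "
from h import *
go([.493,-.006,.332],.055);print(robot.sense()['wrist_torque'])"
```

```text
t 3.53 tcp [ 0.4957 -0.006   0.0343] F [-0.61  0.64  8.85] gap 0.467 q7 -1.84
travel [   1.6 -297.7    0. ] rot [-0.03  0.09 -0.2 ]
R [[-0.998, 0.004, 0.057], [-0.057, -0.0, -0.998], [-0.004, -1.0, 0.001]]
[-0.04181896  0.22420087 -0.00376795]
```

```bash
python3 -c "
from h import *
s=robot.read_camera('side')
cv2.imwrite('pics/grip.png',cv2.resize(s[170:270,267:367,::-1],None,fx=6,fy=6,interpolation=cv2.INTER_CUBIC))"
```

```text
(no output)
```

View pics/grip.png

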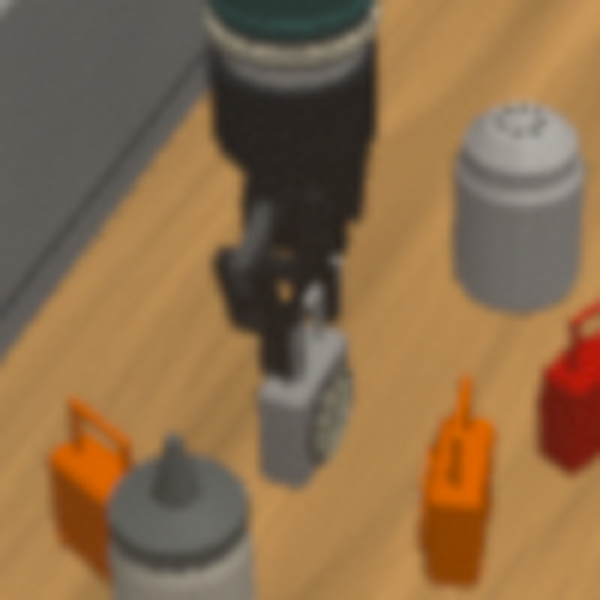

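The picture shows the fingers closed on the bail legs: tip at side px about (314,234), resting on top of the case. They sit higher than I planned. I'll check the tip height from both pictures.

```bash
python3 -c "
from h import *
for z in (.034,.042,.05,.058): print('now',z,proj('side',[.495,.021-.006+.004,z]))
for z in (.15,.16,.17,.18): print('pre',z,proj('side',[.4926,-.006+.0425+.004,z]))
go([.493,-.006,.332],.055)"
```

```text
now 0.034 (np.float64(313.10502761792947), np.float64(240.85763210446407))
now 0.042 (np.float64(313.02284290089983), np.float64(238.79132845160697))
now 0.05 (np.float64(312.93998401071053), np.float64(236.70807461004236))
now 0.058 (np.float64(312.85644261768635), np.float64(234.6076611535068))
pre 0.15 (np.float64(309.0644554273097), np.float64(213.96100482640364))
pre 0.16 (np.float64(308.9312624253166), np.float64(211.02401390197275))
pre 0.17 (np.float64(308.7965927157568), np.float64(208.05446063074643))
pre 0.18 (np.float64(308.6604216034013), np.float64(205.051800467125))
t 3.58 tcp [ 0.4957 -0.006   0.0344] F [-0.8   0.76  8.97] gap 0.466 q7 -1.84
travel [   1.6 -297.7    0. ] rot [-0.03  0.09 -0.2 ]
R [[-0.998, 0.004, 0.057], [-0.057, -0.0, -0.998], [-0.004, -1.0, 0.001]]
```

The tips really sit about 24–38 mm behind the reported TCP, depending on opening, so I closed too high, on the bail. I open and go down about 22 mm while watching the force.

Request:
apply_moves(travel=[[0, 0, 0], [0, 0, 0], [0, 0, 0], [0, 0, 0], [0, 0, 0]], rot=[[0, 0, 0], [0, 0, 0], [0, 0, 0], [0, 0, 0], [0, 0, 0]], hand=[0, 0, 0, 0, 0])

```text
time: 4.0
eef_pos: [0.4939, -0.0063, 0.0323]
tcp_rot: [-0.062, 2.193, -2.193]
force: [-0.4, 0.1, -0.4]
finger_gap: 0.999
```

```bash
python3 -c "
from h import *
s=robot.read_camera('side')
go([.493,-.006,.010],.055)
cv2.imwrite('pics/open.png',cv2.resize(s[170:270,267:367,::-1],None,fx=6,fy=6,interpolation=cv2.INTER_CUBIC))"
```

```text
t 4.05 tcp [ 0.4938 -0.0063  0.0323] F [ 0.68 -0.23 -0.05] gap 1.0 q7 -1.84
travel [ 0.8 22.3 -0.4] rot [-0.    0.06  0.02]
R [[-0.998, -0.0, 0.056], [-0.056, -0.0, -0.998], [0.0, -1.0, 0.0]]
```

View pics/open.png

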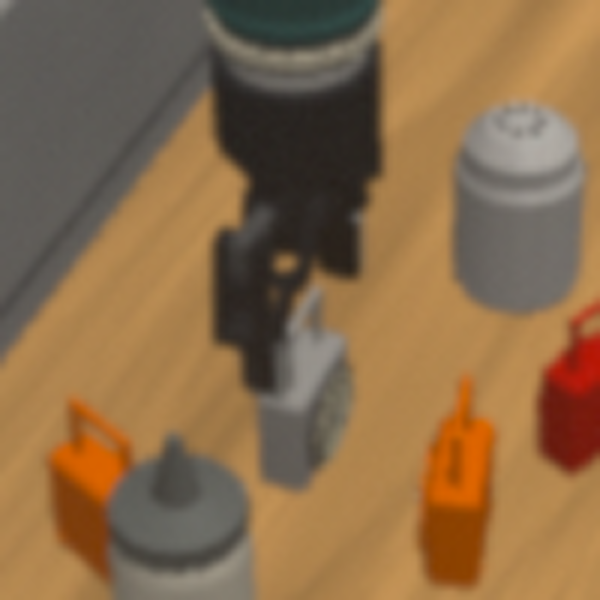

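Request:
apply_moves(travel=[[0, 7, 0], [0, 14, 0], [1, 20, 0], [1, 25, 0], [1, 25, 0]], rot=[[0, 0, 0], [0, 0, 0], [0, 0, 0], [0, 0, 0], [0, 0, 0]], hand=[0, 0, 0, 0, 0])

```text
time: 4.47
eef_pos: [0.4918, -0.0063, 0.0059]
tcp_rot: [-0.065, 2.194, -2.194]
force: [-0.5, -0.3, -0.7]
finger_gap: 0.998
```

Request:
apply_moves(travel=[[0, 0, 0], [0, 0, 0], [0, 0, 0], [0, 0, 0], [0, 0, 0]], rot=[[0, 0, 0], [0, 0, 0], [0, 0, 0], [0, 0, 0], [0, 0, 0]], hand=[40, 70, 120, 150, 150], grip_force=40)

```text
time: 4.88
eef_pos: [0.4934, -0.0061, 0.0078]
tcp_rot: [-0.061, 2.192, -2.192]
force: [0.7, 0.4, 1.7]
finger_gap: 0.689
```

```bash
python3 -c "
from h import *
s=robot.read_camera('side')
go([.493,-.006,.010],.055)
cv2.imwrite('pics/grip2.png',cv2.resize(s[170:270,267:367,::-1],None,fx=6,fy=6,interpolation=cv2.INTER_CUBIC))"
```

```text
t 4.93 tcp [ 0.4935 -0.0061  0.0077] F [-0.48  1.57  2.9 ] gap 0.693 q7 -1.87
travel [ 0.4 -2.3 -0.2] rot [ 0.    0.07 -0.06]
R [[-0.998, 0.001, 0.056], [-0.056, 0.0, -0.998], [-0.001, -1.0, -0.0]]
```

View pics/grip2.png

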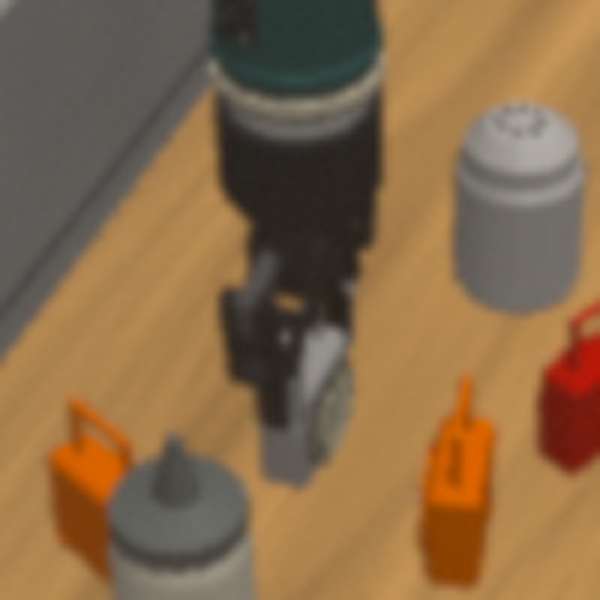

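Gap 0.69 is about 60 mm, and the picture shows the pads on the case sides with tip at about (313,240). I tighten the grip and lift a little.

Request:
apply_moves(travel=[[0, 0, 0], [0, 0, 0], [0, 0, 0], [0, 0, 0], [0, 0, 0]], rot=[[0, 0, 0], [0, 0, 0], [0, 0, 0], [0, 0, 0], [0, 0, 0]], hand=[150, 170, 170, 170, 170], grip_force=100)

```text
time: 5.35
eef_pos: [0.4938, -0.0061, 0.0082]
tcp_rot: [-0.06, 2.192, -2.192]
force: [0.0, 0.4, 7.4]
finger_gap: 0.671
```

Request:
apply_moves(travel=[[0, -15, 0], [0, -40, 0], [0, -75, 0], [0, -110, 0], [0, -145, 0]], rot=[[0, 0, 0], [0, 0, 0], [0, 0, 0], [0, 0, 0], [0, 0, 0]], hand=[170, 170, 170, 170, 170])

```text
time: 5.77
eef_pos: [0.4919, -0.0065, 0.1533]
tcp_rot: [-0.064, 2.194, -2.194]
force: [-0.0, -0.6, -1.9]
finger_gap: 0.67
```

Request:
apply_moves(travel=[[0, -35, 0], [0, -70, 0], [0, -100, 0], [0, -110, 0], [0, -110, 0]], rot=[[0, 0, 0], [0, 0, 0], [0, 0, 0], [0, 0, 0], [0, 0, 0]], hand=[170, 170, 170, 170, 170])

```text
time: 6.18
eef_pos: [0.4943, -0.0065, 0.2646]
tcp_rot: [-0.056, 2.19, -2.192]
force: [-0.5, 0.3, -3.2]
finger_gap: 0.674
```

```bash
python3 -c "
from h import *
go([.587,-.232,.26],.06)"
```

```text
t 6.18 tcp [ 0.4943 -0.0065  0.2646] F [-0.54  0.29 -3.23] gap 0.674 q7 -1.65
travel [-80.    5.3 230.3] rot [-0.07 -0.25 -0.28]
R [[-0.998, 0.005, 0.056], [-0.056, -0.001, -0.998], [-0.005, -1.0, 0.001]]
```

Request:
apply_moves(travel=[[-10, 0, 30], [-22, 0, 64], [-35, 0, 100], [-48, 0, 138], [-60, 0, 172]], rot=[[0, 0, 0], [0, 0, 0], [0, 0, 0], [0, 0, 0], [0, 0, 0]], hand=[170, 170, 170, 170, 170])

```text
time: 6.6
eef_pos: [0.5615, -0.177, 0.259]
tcp_rot: [-0.066, 2.196, -2.195]
force: [0.9, -0.4, -2.4]
finger_gap: 0.675
```

Request:
apply_moves(travel=[[-12, 0, 32], [-20, 0, 52], [-20, 0, 58], [-20, 0, 58], [-20, 0, 58]], rot=[[0, 0, 0], [0, 0, 0], [0, 0, 0], [0, 0, 0], [0, 0, 0]], hand=[170, 170, 170, 170, 170])

```text
time: 7.02
eef_pos: [0.5846, -0.2302, 0.2598]
tcp_rot: [-0.066, 2.197, -2.192]
force: [0.7, 1.1, -1.6]
finger_gap: 0.678
```

```bash
python3 -c "
from h import *
s=robot.read_camera('side')
go([.587,-.232,.129],.06)
X=np.array([.9982,.0602,0])
print(proj('side',[.587,-.232,robot.sense()['eef_pos'][2]+.0793]))
cv2.imwrite('pics/hover.png',cv2.resize(s[60:180,260:380,::-1],None,fx=5,fy=5,interpolation=cv2.INTER_CUBIC))"
```

```text
t 7.07 tcp [ 0.585  -0.2295  0.2606] F [ 0.19  0.97 -1.86] gap 0.674 q7 -1.31
travel [ -2.2 131.6   2.9] rot [ 0.12 -0.12  0.15]
R [[-0.998, -0.003, 0.058], [-0.058, 0.002, -0.998], [0.003, -1.0, -0.002]]
(np.float64(319.72130455789255), np.float64(101.70576719336611))
```

View pics/hover.png

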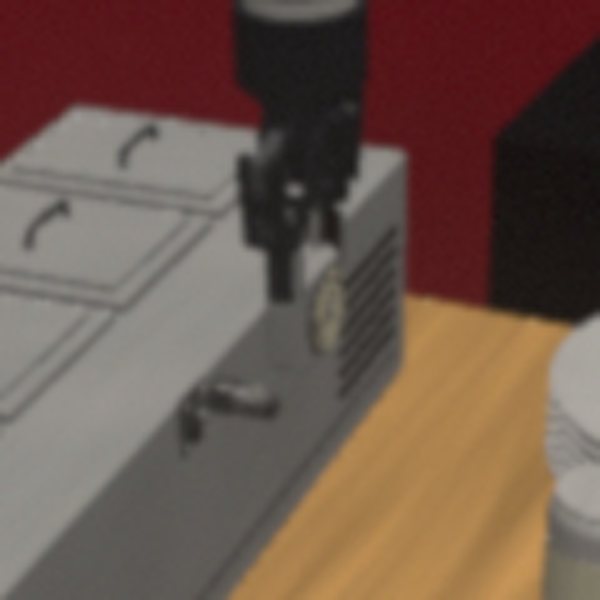

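Hover view: the thermometer hangs straight in the fingers with its dial outward at about (326,122), in front of and above the hook at (308,139). I go down in front of the hook and feel the tip.

Request:
apply_moves(travel=[[-1, 30, 1], [-1, 65, 2], [-1, 100, 2], [-1, 125, 2], [-1, 131, 2]], rot=[[0, 0, 0], [0, 0, 0], [0, 0, 0], [0, 0, 0], [0, 0, 0]], hand=[170, 170, 170, 170, 170])

```text
time: 7.48
eef_pos: [0.5833, -0.2303, 0.1264]
tcp_rot: [-0.074, 2.2, -2.191]
force: [-1.3, 0.4, -1.5]
finger_gap: 0.679
```

Request:
apply_moves(travel=[[0, 0, 0], [0, 0, 0], [0, 0, 0], [0, 0, 0], [0, 0, 0]], rot=[[0, 0, 0], [0, 0, 0], [0, 0, 0], [0, 0, 0], [0, 0, 0]], hand=[170, 170, 170, 170, 170])

```text
time: 7.9
eef_pos: [0.5879, -0.2336, 0.1332]
tcp_rot: [-0.059, 2.19, -2.193]
force: [0.6, 0.2, -2.2]
finger_gap: 0.67
```

```bash
python3 -c "
from h import *
O=np.array([.6175,-.2310,.206]);X=np.array([.9982,.0602,0])
go(O-X*.012+[0,0,-.079+.002],.06)"
```

```text
t 7.9 tcp [ 0.5879 -0.2336  0.1332] F [ 0.59  0.23 -2.17] gap 0.67 q7 -1.35
travel [-17.7   4.2  -0.9] rot [-0.08 -0.21 -0.15]
R [[-0.998, 0.003, 0.056], [-0.056, -0.001, -0.998], [-0.003, -1.0, 0.001]]
```

Request:
apply_moves(travel=[[-3, 4, -1], [-6, 4, -1], [-9, 4, -1], [-10, 4, -1], [-10, 4, -1]], rot=[[0, 0, 0], [0, 0, 0], [0, 0, 0], [0, 0, 0], [0, 0, 0]], hand=[170, 170, 170, 170, 170])

```text
time: 8.32
eef_pos: [0.5973, -0.2317, 0.1273]
tcp_rot: [-0.062, 2.193, -2.193]
force: [-0.2, -0.5, -2.4]
finger_gap: 0.678
```

Request:
apply_moves(travel=[[-1, 0, 0], [-2, 0, 0], [-3, 0, 0], [-3, 0, 0], [-3, 0, 0]], rot=[[0, 0, 0], [0, 0, 0], [0, 0, 0], [0, 0, 0], [0, 0, 0]], hand=[170, 170, 170, 170, 170])

```text
time: 8.73
eef_pos: [0.5998, -0.2317, 0.1274]
tcp_rot: [-0.062, 2.193, -2.193]
force: [0.7, 0.4, -2.3]
finger_gap: 0.67
```

Request:
apply_moves(travel=[[-1, 0, 0], [-1, 0, 0], [-2, 0, 0], [-2, 0, 0], [-2, 0, 0]], rot=[[0, 0, 0], [0, 0, 0], [0, 0, 0], [0, 0, 0], [0, 0, 0]], hand=[170, 170, 170, 170, 170])

```text
time: 9.15
eef_pos: [0.6018, -0.2316, 0.1273]
tcp_rot: [-0.062, 2.193, -2.193]
force: [-0.2, -0.1, -2.9]
finger_gap: 0.677
```

Request:
apply_moves(travel=[[-1, 0, 0], [-1, 0, 0], [-2, 0, 0], [-2, 0, 0], [-2, 0, 0]], rot=[[0, 0, 0], [0, 0, 0], [0, 0, 0], [0, 0, 0], [0, 0, 0]], hand=[170, 170, 170, 170, 170])

```text
time: 9.57
eef_pos: [0.6027, -0.2316, 0.1272]
tcp_rot: [-0.064, 2.194, -2.194]
force: [-4.7, 0.6, -0.1]
finger_gap: 0.672
```

Request:
apply_moves(travel=[[-1, 0, 0], [-1, 0, 0], [-1, 0, 0]], rot=[[0, 0, 0], [0, 0, 0], [0, 0, 0]], hand=[170, 170, 170])

```text
time: 9.82
eef_pos: [0.6028, -0.2316, 0.1272]
tcp_rot: [-0.066, 2.195, -2.195]
force: [-8.0, 0.8, 2.2]
finger_gap: 0.673
```

Request:
apply_moves(travel=[[-1, 0, 0], [-1, 0, 0], [-1, 0, 0]], rot=[[0, 0, 0], [0, 0, 0], [0, 0, 0]], hand=[170, 170, 170])

```text
time: 10.07
eef_pos: [0.6029, -0.2315, 0.1271]
tcp_rot: [-0.068, 2.197, -2.196]
force: [-10.9, 1.5, 3.9]
finger_gap: 0.669
```

Tip felt: contact at TCP x of about 0.6024, with the bar centre then at hook x = -12. I back off and rise to a bar height of about +18, so the case top stays under the arm.

Request:
apply_moves(travel=[[4, 0, 0], [6, 0, 0], [6, -8, 0], [6, -17, 0], [6, -17, 0]], rot=[[0, 0, 0], [0, 0, 0], [0, 0, 0], [0, 0, 0], [0, 0, 0]], hand=[170, 170, 170, 170, 170])

```text
time: 10.48
eef_pos: [0.602, -0.2319, 0.1472]
tcp_rot: [-0.057, 2.189, -2.192]
force: [0.9, -0.1, -1.3]
finger_gap: 0.676
```

Request:
apply_moves(travel=[[0, 0, 0], [0, 0, 0], [0, 0, 0]], rot=[[0, 0, 0], [0, 0, 0], [0, 0, 0]], hand=[170, 170, 170])

```text
time: 10.73
eef_pos: [0.5998, -0.2316, 0.1442]
tcp_rot: [-0.062, 2.193, -2.193]
force: [-0.6, 0.4, -2.4]
finger_gap: 0.675
```

```bash
python3 -c "
from h import *
go([.6129,-.231,.1447],.06)"
```

```text
t 10.73 tcp [ 0.5998 -0.2316  0.1442] F [-0.58  0.37 -2.36] gap 0.675 q7 -1.35
travel [-13.2  -0.5   0.2] rot [ 0.01 -0.21  0.01]
R [[-0.998, -0.0, 0.056], [-0.056, 0.0, -0.998], [0.0, -1.0, -0.0]]
```

Request:
apply_moves(travel=[[-3, 0, 0], [-6, 0, 0], [-9, 0, 0], [-12, 0, 0], [-13, 0, 0]], rot=[[0, 0, 0], [0, 0, 0], [0, 0, 0], [0, 0, 0], [0, 0, 0]], hand=[170, 170, 170, 170, 170])

```text
time: 11.15
eef_pos: [0.6135, -0.2307, 0.1442]
tcp_rot: [-0.062, 2.193, -2.192]
force: [-0.3, 0.1, -2.5]
finger_gap: 0.674
```

Request:
apply_moves(travel=[[0, 0, 0], [0, 1, 0], [0, 2, 0], [0, 2, 0], [0, 2, 0]], rot=[[0, 0, 0], [0, 0, 0], [0, 0, 0], [0, 0, 0], [0, 0, 0]], hand=[170, 170, 170, 170, 170])

```text
time: 11.57
eef_pos: [0.6126, -0.231, 0.1422]
tcp_rot: [-0.062, 2.193, -2.193]
force: [-0.1, -0.2, -2.5]
finger_gap: 0.676
```

Request:
apply_moves(travel=[[0, 1, 0], [0, 1, 0], [0, 1, 0]], rot=[[0, 0, 0], [0, 0, 0], [0, 0, 0]], hand=[170, 170, 170])

```text
time: 11.82
eef_pos: [0.6127, -0.231, 0.1413]
tcp_rot: [-0.062, 2.193, -2.193]
force: [0.1, 0.3, -1.9]
finger_gap: 0.674
```

Request:
apply_moves(travel=[[0, 1, 0], [0, 1, 0], [0, 1, 0]], rot=[[0, 0, 0], [0, 0, 0], [0, 0, 0]], hand=[170, 170, 170])

```text
time: 12.07
eef_pos: [0.6127, -0.2309, 0.1403]
tcp_rot: [-0.062, 2.193, -2.193]
force: [-0.7, 1.3, -1.9]
finger_gap: 0.671
```

Request:
apply_moves(travel=[[0, 1, 0], [0, 1, 0], [0, 1, 0]], rot=[[0, 0, 0], [0, 0, 0], [0, 0, 0]], hand=[170, 170, 170])

```text
time: 12.32
eef_pos: [0.6127, -0.231, 0.1393]
tcp_rot: [-0.062, 2.193, -2.193]
force: [-0.1, 0.5, -2.1]
finger_gap: 0.675
```

Request:
apply_moves(travel=[[0, 1, 0], [0, 1, 0], [0, 1, 0]], rot=[[0, 0, 0], [0, 0, 0], [0, 0, 0]], hand=[170, 170, 170])

```text
time: 12.57
eef_pos: [0.6127, -0.2309, 0.1383]
tcp_rot: [-0.062, 2.193, -2.193]
force: [0.2, -0.0, -2.6]
finger_gap: 0.679
```

Request:
apply_moves(travel=[[0, 1, 0], [0, 1, 0], [0, 1, 0]], rot=[[0, 0, 0], [0, 0, 0], [0, 0, 0]], hand=[170, 170, 170])

```text
time: 12.82
eef_pos: [0.6127, -0.231, 0.1374]
tcp_rot: [-0.062, 2.193, -2.193]
force: [-0.3, 0.2, -1.2]
finger_gap: 0.675
```

Request:
apply_moves(travel=[[0, 1, 0], [0, 1, 0], [0, 1, 0]], rot=[[0, 0, 0], [0, 0, 0], [0, 0, 0]], hand=[170, 170, 170])

```text
time: 13.07
eef_pos: [0.6126, -0.231, 0.1363]
tcp_rot: [-0.062, 2.193, -2.193]
force: [-1.2, 0.7, -1.1]
finger_gap: 0.675
```

Request:
apply_moves(travel=[[0, 1, 0], [0, 1, 0], [0, 1, 0]], rot=[[0, 0, 0], [0, 0, 0], [0, 0, 0]], hand=[170, 170, 170])

```text
time: 13.32
eef_pos: [0.6125, -0.231, 0.1351]
tcp_rot: [-0.062, 2.193, -2.193]
force: [-1.4, -0.1, -1.0]
finger_gap: 0.675
```

Request:
apply_moves(travel=[[0, 1, 0], [0, 1, 0], [0, 1, 0]], rot=[[0, 0, 0], [0, 0, 0], [0, 0, 0]], hand=[170, 170, 170])

```text
time: 13.57
eef_pos: [0.6126, -0.2309, 0.1342]
tcp_rot: [-0.062, 2.193, -2.193]
force: [-1.4, 0.0, -2.5]
finger_gap: 0.675
```

Request:
apply_moves(travel=[[0, 1, 0], [0, 1, 0], [0, 1, 0]], rot=[[0, 0, 0], [0, 0, 0], [0, 0, 0]], hand=[170, 170, 170])

```text
time: 13.82
eef_pos: [0.6126, -0.2309, 0.1331]
tcp_rot: [-0.062, 2.193, -2.193]
force: [-1.0, -0.1, -2.2]
finger_gap: 0.674
```

Request:
apply_moves(travel=[[0, 1, 0], [0, 1, 0], [0, 1, 0]], rot=[[0, 0, 0], [0, 0, 0], [0, 0, 0]], hand=[170, 170, 170])

```text
time: 14.07
eef_pos: [0.6128, -0.2309, 0.1322]
tcp_rot: [-0.062, 2.193, -2.193]
force: [-1.2, 0.1, -3.6]
finger_gap: 0.678
```

Request:
apply_moves(travel=[[0, 1, 0], [0, 1, 0], [0, 1, 0]], rot=[[0, 0, 0], [0, 0, 0], [0, 0, 0]], hand=[170, 170, 170])

```text
time: 14.32
eef_pos: [0.6132, -0.2308, 0.1315]
tcp_rot: [-0.061, 2.192, -2.192]
force: [0.8, 0.0, -2.7]
finger_gap: 0.671
```

Request:
apply_moves(travel=[[0, 1, 0], [0, 1, 0], [0, 1, 0]], rot=[[0, 0, 0], [0, 0, 0], [0, 0, 0]], hand=[170, 170, 170])

```text
time: 14.57
eef_pos: [0.6129, -0.2309, 0.1304]
tcp_rot: [-0.062, 2.193, -2.193]
force: [0.8, 0.3, -3.3]
finger_gap: 0.672
```

```bash
python3 -c "
from h import *
go([.6129,-.231,.1447],.06)"
```

```text
t 14.57 tcp [ 0.6129 -0.2309  0.1304] F [ 0.75  0.27 -3.27] gap 0.672 q7 -1.36
travel [ -0.  -14.3   0.1] rot [-0.   -0.22 -0.01]
R [[-0.998, 0.0, 0.056], [-0.056, -0.0, -0.998], [-0.0, -1.0, 0.0]]
```

Request:
apply_moves(travel=[[0, 1, 0], [0, 1, 0], [0, 1, 0]], rot=[[0, 0, 0], [0, 0, 0], [0, 0, 0]], hand=[170, 170, 170])

```text
time: 14.82
eef_pos: [0.6131, -0.231, 0.1297]
tcp_rot: [-0.061, 2.192, -2.193]
force: [-0.7, 0.4, 0.1]
finger_gap: 0.677
```

Request:
apply_moves(travel=[[0, 1, 0], [0, 1, 0], [0, 1, 0]], rot=[[0, 0, 0], [0, 0, 0], [0, 0, 0]], hand=[170, 170, 170])

```text
time: 15.07
eef_pos: [0.6133, -0.231, 0.1296]
tcp_rot: [-0.06, 2.192, -2.193]
force: [-2.4, 0.4, 6.3]
finger_gap: 0.672
```

Request:
apply_moves(travel=[[0, 0.4, 0], [0, 0.8, 0], [0, 0.8, 0], [0, 0.8, 0]], rot=[[0, 0, 0], [0, 0, 0], [0, 0, 0], [0, 0, 0]], hand=[170, 170, 170, 170])

```text
time: 15.4
eef_pos: [0.6134, -0.231, 0.1295]
tcp_rot: [-0.06, 2.191, -2.193]
force: [-3.6, 1.4, 9.4]
finger_gap: 0.669
```

```bash
python3 -c "
from h import *
s=robot.read_camera('side')
go([.6129,-.231,.1447],.06)
cv2.imwrite('pics/press.png',cv2.resize(s[100:180,270:350,::-1],None,fx=7,fy=7,interpolation=cv2.INTER_CUBIC))"
```

```text
t 15.45 tcp [ 0.6134 -0.231   0.1295] F [-3.63  1.04  8.98] gap 0.669 q7 -1.37
travel [  0.5 -15.2  -0.1] rot [-0.05 -0.21 -0.09]
R [[-0.998, 0.002, 0.056], [-0.056, -0.001, -0.998], [-0.002, -1.0, 0.001]]
```

View pics/press.png

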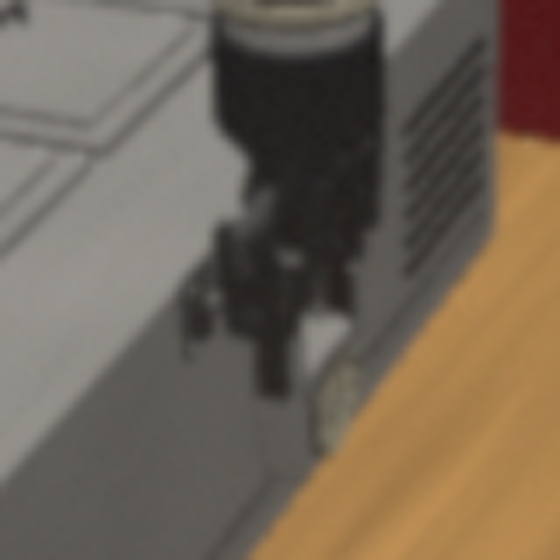

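Pressing at about 11.7 N net, with the bar at about +2.9 mm and x of about -1. The picture shows the case hung at the hook with the dial outward at about (318,158). I press a touch more, hold, unload, then open slowly.

Request:
apply_moves(travel=[[0, 0.4, 0], [0, 0.4, 0], [0, 0.4, 0], [0, 0.4, 0]], rot=[[0, 0, 0], [0, 0, 0], [0, 0, 0], [0, 0, 0]], hand=[170, 170, 170, 170])

```text
time: 15.78
eef_pos: [0.6135, -0.2311, 0.1294]
tcp_rot: [-0.06, 2.191, -2.193]
force: [-4.1, 1.5, 10.3]
finger_gap: 0.674
```

Request:
apply_moves(travel=[[0, -0.8, 0], [0, -1.6, 0], [0, -2.4, 0], [0, -2.4, 0], [0, -2.4, 0]], rot=[[0, 0, 0], [0, 0, 0], [0, 0, 0], [0, 0, 0], [0, 0, 0]], hand=[170, 170, 170, 170, 170])

```text
time: 16.2
eef_pos: [0.6131, -0.231, 0.1297]
tcp_rot: [-0.061, 2.193, -2.193]
force: [-0.9, 0.2, 2.4]
finger_gap: 0.671
```

Request:
apply_moves(travel=[[0, 0, 0], [0, 0, 0], [0, 0, 0], [0, 0, 0], [0, 0, 0]], rot=[[0, 0, 0], [0, 0, 0], [0, 0, 0], [0, 0, 0], [0, 0, 0]], hand=[90, 75, 65, 55, 45], grip_force=25)

```text
time: 16.62
eef_pos: [0.6127, -0.2309, 0.1293]
tcp_rot: [-0.062, 2.193, -2.193]
force: [1.0, 0.0, -0.3]
finger_gap: 0.82
```

Request:
apply_moves(travel=[[0, 0, 0], [0, 0, 0], [0, 0, 0], [0, 0, 0], [0, 0, 0]], rot=[[0, 0, 0], [0, 0, 0], [0, 0, 0], [0, 0, 0], [0, 0, 0]], hand=[30, 15, 0, 0, 0])

```text
time: 17.03
eef_pos: [0.6128, -0.231, 0.1296]
tcp_rot: [-0.062, 2.193, -2.193]
force: [-0.4, -0.3, -0.2]
finger_gap: 1.001
```

Request:
apply_moves(travel=[[0, -8, 0], [0, -20, 0], [0, -40, 0], [0, -65, 0], [0, -95, 0]], rot=[[0, 0, 0], [0, 0, 0], [0, 0, 0], [0, 0, 0], [0, 0, 0]], hand=[0, 0, 0, 0, 0])

```text
time: 17.45
eef_pos: [0.6122, -0.2307, 0.2257]
tcp_rot: [-0.063, 2.194, -2.193]
force: [0.1, 0.3, -0.5]
finger_gap: 1.003
```

Request:
apply_moves(travel=[[0, -35, 0], [0, -70, 0], [0, -90, 0], [0, -100, 0], [0, -100, 0]], rot=[[0, 0, 0], [0, 0, 0], [0, 0, 0], [0, 0, 0], [0, 0, 0]], hand=[0, 0, 0, 0, 0])

```text
time: 17.87
eef_pos: [0.614, -0.2311, 0.3284]
tcp_rot: [-0.055, 2.188, -2.193]
force: [-0.2, -0.5, -0.6]
finger_gap: 0.999
```

Request:
apply_moves(travel=[[0, 0, 0], [0, 0, 0], [0, 0, 0], [0, 0, 0], [0, 0, 0]], rot=[[0, 0, 0], [0, 0, 0], [0, 0, 0], [0, 0, 0], [0, 0, 0]], hand=[0, 0, 0, 0, 0])

```text
time: 18.28
eef_pos: [0.6124, -0.2309, 0.3233]
tcp_rot: [-0.064, 2.195, -2.193]
force: [0.2, 0.2, -0.4]
finger_gap: 1.001
```

```bash
python3 -c "
from h import *
s=robot.read_camera('side')
s1=s
for i in range(10): s2=robot.read_camera('side')
go([.6129,-.231,.1447],.06)
print('motion diff',np.abs(s1[110:180,290:345].astype(float)-s2[110:180,290:345]).mean(), np.abs(s1[20:60,20:80].astype(float)-s2[20:60,20:80]).mean())
cv2.imwrite('pics/end.png',np.hstack([cv2.resize(s2[110:190,280:340,::-1],None,fx=7,fy=7,interpolation=cv2.INTER_CUBIC),cv2.resize(s2[90:370,180:440,::-1],(380,560))[:560]]))"
```

```text
t 18.83 tcp [ 0.6128 -0.231   0.3246] F [0.9  0.99 0.38] gap 1.0 q7 -1.31
travel [-1.000e-01  1.799e+02  0.000e+00] rot [-0.01 -0.22 -0.  ]
R [[-0.998, 0.0, 0.056], [-0.056, -0.0, -0.998], [-0.0, -1.0, 0.0]]
motion diff 0.6593073593073593 0.8801388888888889
```

View pics/end.png

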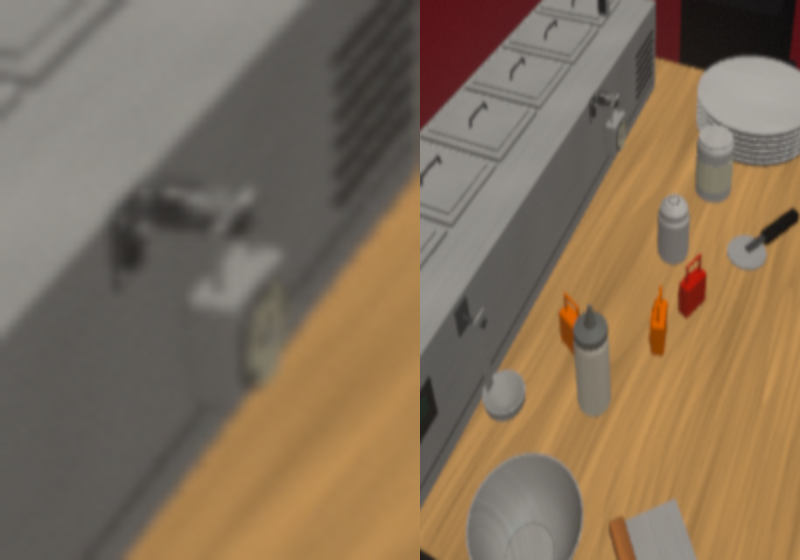

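The picture shows the thermometer hanging upright in the hook at side px about (313,155), dial outward. It is still: the change between frames is only noise. The bystanders are in place.

```bash
python3 -c "
from bench import robot
print(robot.sign_off())"
```

```text
the job is handed in; nothing more can be done
None
```

I hung the steel dial thermometer on the empty spring-keeper hook with its dial facing the robot, let go and handed the job in at about 19 s. No verdict was reported.

- **Pressing:** I located the hook by touching the bail against its tip. The bar then went past the keeper and reached the floor with its centre about 2.9 mm above the plate origin. I held a net 12–13 N vertically, about 13–14 N counting a sideways share of about 4 N. I saw no reading near 20 N.
- **Last checks:** The final picture shows it hanging upright and still, dial outward, with the gripper open and well clear. The bystanders look to be where they started.
- **What disagreed:**
  - The fingertips sat 24–38 mm farther back than the reported TCP suggested. My first grasp therefore closed on the bail legs; I opened, went lower and regrasped.
  - The felt hook position differed by about 3 mm in x from the camera estimate, and I used the felt one.
  - The keeper's resistance felt like only 1–2 N, at the low end of the range given.
- **Not checked directly:** I inferred that the keeper closed from how the bar moved and felt going in.

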